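# Show the underside of the pot coaster to the phone

## Task

Lift the teapot by its overhead handle off the bamboo coaster, keep it level, and set it down gently and let go of it with its foot wholly on the dark stone slab. Then pick up the bamboo coaster and hold its underside up to the phone for a picture: squarely facing the lens, straight out in front of it and 15 cm away, with the slats running the same way as the phone's long side; finish while still holding it there, keeping still. Do not bump the phone or its stand, and leave the cups, the ashtray and the candy tray where they are.

Things in the scene. Friction and masses are not known exactly. Their poses are not given: they have to be found in the camera images.
- teapot: White porcelain teapot, blue lid, brown overhead handle, 0.5 to 0.8 kg. Origin: centre of its flat round foot (90 mm across), z up. Body 124 mm across at most (40 mm up), lid knob up to 119 mm, handle up to 171 mm. x points to the spout: tip 107 mm from the axis, 99 mm up. The handle arches over the lid in the x-z plane. Starts on the coaster, foot 20 mm above the table, spout roughly away from the robot.
- teapot_grip (a point): Middle of the teapot handle's straight top: a bar 70 mm long (along the teapot's x), 12 mm wide and 12 mm high, 165 mm above the pot's foot and straight over its axis; 40 mm of free air between it and the lid knob.
- coaster: Slatted bamboo pot coaster, 120 (x, along the slats) x 112 (y) x 20 mm high, 70 to 120 g, loose. Origin: centre of its underside; z out of its top. Three slats along x fill heights 10 to 20 mm: outer two 20 mm wide at y = -46 and +46. Underneath, two darker cross battens (14 mm wide, 10 mm high, along y, at x = -50 and +50) stand on the table and form the underside.
- coaster_grip (a point): Centre of the coaster's middle slat, 15 mm above its underside. This slat is 16 mm wide (y) and 10 mm thick; the gaps to either side of it are 28 mm wide, 86 mm long between the battens, and open down to the table, so it can be pinched from above with the fingers in the gaps.
- slab: Dark grey stone slab, fixed on the table, 150 x 150 x 8 mm. Origin: centre of its underside, at table height; z up, sides along x and y. The teapot goes on it, at any yaw.
- stand: Aluminium phone stand, fixed on the table. Origin: centre under it, at table height; x points away from the robot (the phone looks towards -x and up). It holds the phone; with the phone it reaches from x = -80 to +70 mm, y = -40 to +40 mm and up to 90 mm.
- phone: Black phone with lit screen, 150 x 72 x 9 mm, leaning back on the stand, screen towards the robot and upward. Origin: its middle, 52 mm above the table. x axis: along its long side to its upper end (away from the robot and up, 25 degrees above level). z axis: out of the screen, the lens's line of sight (65 degrees above level, leaning towards the robot). It does not move on the stand.
- lens (a point): The phone's front lens, a small dark dot in a light ring near the middle of the phone's upper short edge, 66 mm along x from the phone's middle, on the screen face.
- view (a point): The spot in the air 150 mm straight out from the lens along the phone's z axis, about 222 mm above the table: here the centre of the coaster's underside must be held, with the coaster's z axis along the phone's z axis (underside towards the lens) and the coaster's x axis along the phone's x axis, either way round.
- candy_tray: Red plastic candy tray with its lid clipped on, 126 x 189 x 47 mm, 0.5 kg, loose; origin at the centre of its underside. To be left alone.
- cup_a: White porcelain tea cup without handle, 68 mm across the rim, 55 mm high; origin at the centre of its foot. It stands between coaster and slab, to be left alone.
- cup_b: A second cup, the same. To be left alone.
- ashtray: Round glass ashtray, 104 mm across, 30 mm high; origin at the centre of its underside. To be left alone.
There are look-alikes about, which are no part of the job. Leave any turquoise look-alike of the coaster alone.

How it is judged (in metres and radians):
On the way:
1. the teapot stands upright, at rest and let go, with its foot wholly on the slab (x of teapot in the frame of slab between -0.033 and 0.033 m and y of teapot in the frame of slab between -0.033 and 0.033 m and height (world z) of teapot below 0.013 m and angle between teapot's own z axis and vertical below 0.1 rad and contact force between the fingers and teapot below 0.05 N and linear speed of teapot below 0.03 m/s), for 0.2 s.
At the end, for the whole second after the job is handed in: Coaster held still in the air by the gripper alone, centre of its underside within 25 mm of the view spot, facing the lens and slats along the phone within 0.2 rad; teapot upright, let go, centred on the slab within 33 mm along each side; bystanders within 20 mm of their start (all of step 1 and distance between coaster and view below 0.025 m and angle between the z axis of coaster and the z axis of phone, either way round below 0.2 rad and angle between the x axis of coaster and the x axis of phone, either way round below 0.2 rad and angle between coaster's own z axis and vertical below 1.2 rad and contact force between the fingers and coaster above 1 N and contact force between coaster and teapot below 0.05 N and contact force between coaster and stand below 0.05 N and height (world z) of coaster above 0.18 m and linear speed of coaster below 0.02 m/s and angular speed of coaster below 0.2 rad/s and distance of each of candy_tray, cup_a, cup_b, ashtray from where it was at the start of the episode below 0.02 m); the arm keeps its last pose, push and grip.
It fails at once if the teapot is tipped by more than 0.4 rad (angle between teapot's own z axis and vertical above 0.4 rad).
It fails at once if the teapot is set down hard or dropped on the slab (over 60 N) (contact force between teapot and slab above 60 N).
It fails at once if the phone or its stand is bumped (over 3 N) (contact force between any of the arm, the fingers, coaster, teapot and stand above 3 N).
It fails at once if a cup, the ashtray or the candy tray is knocked (moved over 20 mm or tipped over 0.3 rad) (distance of any of candy_tray, cup_a, cup_b, ashtray from where it was at the start of the episode above 0.02 m or angle between any of candy_tray, cup_a, cup_b, ashtray's own z axis and vertical above 0.3 rad).
It also fails if it takes over 64 s, if anything falls off the work surface, if the arm or the gripper's body presses on something with over 40 N, if the wrist force passes 120 N, or if a joint passes its speed limit or range.

## Robot

A 6-joint arm with a two-finger parallel gripper is mounted at the origin on the work surface. World frame = base frame: x ahead of the robot, y to its left, z up, the work surface at z = 0. Lengths are in m, angles in degrees, forces in N, time in s.
With the tool pointing down it reaches from about 0.3 to 0.75 m from the base axis. Payload 8.5 kg.
Tool frame: the origin (TCP) lies between the finger pads; the fingertips stand env.finger_overhang ahead of it and the grasp point (between the pads) lies 2 mm behind it (env.finger_overhang is the distance from the TCP to the fingertips, in m); z points along the fingers, y is the line along which they close (so a half turn about z gives the same grasp; the last joint's range is limited). The gripper opens to 85 mm and grips with 20 to 120 N. Pads are 22 mm wide; open, the fingers measure 114 mm over their backs; the gripper's body (76 mm by 85 mm) begins 54 mm behind the grasp point. The pads swing forward as they close: fully open they stand 13 mm farther back than shut.
Start: joints at [-84.528, 21.807, 74.336, -0, 83.858, -12.336], TCP at [0.168, -0.524, 0.248] pointing down, gripper open.
Joint ranges: [-178.18, 178.18], [-50.72, 133.34], [12.68, 142.11], [-81.47, 261.47], [9.98, 163.14], [-165.26, 165.26]. Speed limits (degrees/s): [136.94, 136.94, 180, 180, 180, 180].

## Interface

Orientations are given as a 3x3 rotation matrix whose columns are the frame's x, y, z axes.
In Python, from rig import env gives the robot as it stands. The module is installed in compiled form; this text tells all that it offers.
- The arm moves only by the tool jog_arm, never from a script. Its arguments are lists of equal length, an entry for each row: "hand": the finger opening in m, from 0 to 0.0854; "travel": the shift along the world's x, y, z in m, a list of three; "yaw": the turn about the world's z in rad. A call has exactly 5 rows; each row shifts and turns the commanded pose from where the row before left it; what a row does not reach is not made up. A row lasts 1/8 s, in which the tool goes at most 62.5 mm and 10.7 degrees, less where a joint would pass 70% of its speed; a pose out of reach is approached as far as the arm can. A call is refused whole if a number of a shift passes 0.0625 or a number of a turn 0.188, either way. A call with a gripper value outside its range is refused whole. The fingers move at their own pace and stop on an object; "grip_force" is the grip in N (left out, the last holds). Time passes only in rows, so rows that do not move let the fingers close, or fill a call up. It gives the time, the measured TCP pose, the force, the opening and the grip force at its end, in the units of the state.
- env.observe(): the state, without advancing time (a new reading comes with each control period).
- env.get_image(name): name is "side" or "top"; returns the picture (400x640x3 uint8, red, green, blue); there is no depth.
- env.calibration(name): a dict with "fx", "fy", "cx", "cy" (pixels), "k1" (the pictures are not rectified: a ray, as slopes to the right and down, at radius r is drawn at 1 + k1 r^2 times it, then the intrinsics apply), "position" and "rotation" of the camera in the world. Camera axes: x right, y down, z forward; pixel columns grow to the right and rows downward; lengths in m; the calibration is good to about 2 mm. A picture is of the moment at which its call begins. calibration takes no time and is no camera call.
- env.close_job(): hands the job in; it is judged then, once.
The state is a dict: "time_s": time; "q": joint angles; "qvel": joint speeds; "joint_efforts": joint torques, N m; "position": TCP position; "tool_rot": TCP orientation; "ft_force": force on the tool from outside, world axes, zero at the start; "wrist_torque": the same for the moment, N m; "grip_width": finger opening in m; "gripper_force": force on a finger pad.
Only numpy, scipy, OpenCV 4.12 (cv2) and the standard library are available. Lean on these libraries where they do the work, as an engineer would, in place of code of your own. Each camera call takes 0.05 s, during which the arm holds its last target. There are 200 camera calls.

## Working session

There is one attempt and no reset: what is moved stays moved. The work goes in short steps, Python scripts to look and compute and a tool call to move; the robot and the scene stay as the last step left them, time stands still between calls to the robot, and variables do not carry over. Pictures are saved under pics/ and viewed, at most 10 in all, crops included, and the job is handed in when it is done.

Besides the shell and the picture viewer there is one more tool, called by a JSON object that holds its "method" and its "body", one argument or row to a line. jog_arm: Moves the arm, as the interface text tells. Its arguments: {"type":"object","properties":{"hand":{"type":"array"},"travel":{"type":"array"},"yaw":{"type":"array"},"grip_force":{"type":"number"}},"required":["hand","travel","yaw"]}

```bash
mkdir -p pics; cat > h.py <<'E'
import numpy as np, cv2
from rig import env
def ray(n,u,v):
    c=env.calibration(n); d=np.array([(u-c["cx"])/c["fx"],(v-c["cy"])/c["fy"]]); s=d.copy()
    for _ in range(20): s=d/(1+c["k1"]*(s@s))
    return np.array(c["position"]),np.array(c["rotation"])@np.array([s[0],s[1],1.])
def onz(n,u,v,z):
    p,d=ray(n,u,v); return p+d*(z-p[2])/d[2]
def proj(n,P):
    c=env.calibration(n); q=np.array(c["rotation"]).T@(np.array(P)-c["position"]); s=q[:2]/q[2]
    s=s*(1+c["k1"]*(s@s)); return np.array([c["fx"]*s[0]+c["cx"],c["fy"]*s[1]+c["cy"]])
def tri(a,b):
    p,d=ray("top",*a); q,e=ray("side",*b); d/=np.linalg.norm(d); e/=np.linalg.norm(e)
    t=np.linalg.lstsq(np.c_[d,-e],q-p,rcond=None)[0]; A=p+d*t[0];B=q+e*t[1]
    return (A+B)/2,np.linalg.norm(A-B)
def snap(n,f):
    im=env.get_image(n)[:,:,::-1].copy(); cv2.imwrite(f"pics/{f}.png",im); return im
E
python3 - <<'E'
from h import *
np.set_printoptions(precision=4,suppress=True)
for n in("top","side"):
    snap(n,n+"0"); c=env.calibration(n); print(n,c)
print(env.finger_overhang,env.observe())
E
```

```text
top {'fx': 458.37650695914795, 'fy': 458.37650695914795, 'cx': 316.21828477506045, 'cy': 208.6629473856273, 'k1': -0.01639021803109747, 'position': array([0.4131, 0.023 , 1.6787]), 'rotation': array([[-0.0105, -0.9974,  0.0718],
       [-0.9999,  0.0103, -0.0031],
       [ 0.0024, -0.0719, -0.9974]])}
side {'fx': 482.43503609542245, 'fy': 482.43503609542245, 'cx': 321.7762811474974, 'cy': 198.31715934442732, 'k1': -0.15046508514006038, 'position': array([0.263 , 0.8501, 1.0814]), 'rotation': array([[-0.9559, -0.2119,  0.2035],
       [-0.2938,  0.6932, -0.6581],
       [-0.0016, -0.6889, -0.7249]])}
0.017 {'time_s': 0.1, 'q': array([-84.5288,  21.8381,  74.3785,   0.0001,  83.8563, -12.3351]), 'qvel': array([ 0.0436,  0.0272, -0.0612, -0.0291, -0.1306, -0.0614]), 'joint_efforts': array([  0.0047, -44.9214, -23.1654,  -0.0002,   0.0036,   0.    ]), 'position': array([ 0.1682, -0.5234,  0.2478]), 'tool_rot': array([[ 0.9521,  0.3058, -0.0001],
       [ 0.3058, -0.9521,  0.0013],
       [ 0.0003, -0.0012, -1.    ]]), 'ft_force': array([-0.2401,  0.2124,  0.3115]), 'wrist_torque': array([ 0.0079,  0.0215, -0.0205]), 'gripper_force': 0.0, 'grip_width': 0.08604805124915373}
```

View pics/top0.png

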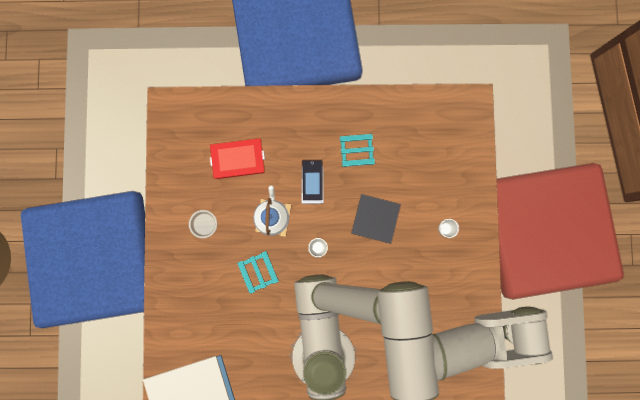

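View pics/side0.png

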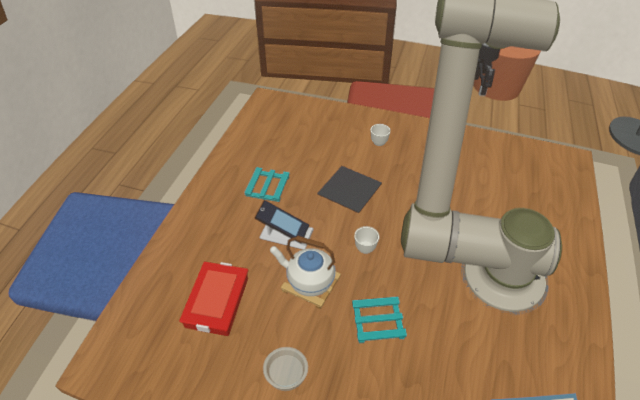

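```bash
python3 - <<'E'
from h import *
np.set_printoptions(precision=4,suppress=True)
t=cv2.imread("pics/top0.png"); s=cv2.imread("pics/side0.png")
a=cv2.resize(t[175:255,230:330],(800,640),interpolation=cv2.INTER_CUBIC)[:,:]
b=cv2.resize(s[195:310,230:350],None,fx=5,fy=5,interpolation=cv2.INTER_CUBIC)
cv2.imwrite("pics/c1.png",a[:600]); cv2.imwrite("pics/c2.png",b)
hsv=cv2.cvtColor(t,cv2.COLOR_BGR2HSV)
def big(m,box):
    x0,y0,x1,y1=box; z=np.zeros_like(m); z[y0:y1,x0:x1]=m[y0:y1,x0:x1]
    c,_=cv2.findContours(z,0,1); return max(c,key=cv2.contourArea)
def rect(m,box,z,name):
    r=cv2.minAreaRect(big(m,box)); P=np.array([onz("top",*p,z)[:2] for p in cv2.boxPoints(r)])
    print(name,r,"ctr",P.mean(0),"corners",P.tolist(),[np.linalg.norm(P[i]-P[i-1]) for i in (1,2)])
g=(hsv[...,2]<90).astype(np.uint8)
rect(g,(340,185,415,255),.008,"slab")
red=((hsv[...,1]>150)&((hsv[...,0]<6)|(hsv[...,0]>174))).astype(np.uint8)
rect(red,(195,125,280,190),.047,"tray")
ph=((hsv[...,2]<100)|((hsv[...,0]>95)&(hsv[...,0]<125)&(hsv[...,1]>60))).astype(np.uint8)
rect(ph,(296,152,330,208),.052,"phone")
for nm,p,z in(("ash",(203,224),.03),("cupa",(318,247),.055),("cupb",(449,228),.055),("turq1",(357,150),.02),("turq2",(258,272),.02),("pot lid",(270,216),.12)): print(nm,onz("top",*p,z))
E
```

```text
slab ((386.6470642089844, 219.9117889404297), (16.73495864868164, 35.89527130126953), 14.03624439239502) ctr [ 0.4898 -0.2389] corners [[0.43405499396124775, -0.19220561011014606], [0.5610017864975303, -0.2265975952196361], [0.5454813824520068, -0.28577144252168124], [0.41866699020071174, -0.25106464696931086]] [np.float64(0.13152298953042904), np.float64(0.06117538022981186)]
tray ((236.6761474609375, 158.3443603515625), (34.984718322753906, 51.520748138427734), 83.04703521728516) ctr [0.7154 0.3022] corners [[0.7682027815431024, 0.4023252891424496], [0.7890197645199832, 0.21771057500891783], [0.6623953941917531, 0.20266969329195392], [0.6417826544933886, 0.38622465775088777]] [np.float64(0.18578465882538686), np.float64(0.12751454538147589)]
phone ((311.5, 179.5), (39.0, 19.0), 90.0) ctr [0.6352 0.0337] corners [[0.7057644662780926, 0.06707494204511717], [0.7050725152896464, -0.0010553494303623956], [0.5646371427924464, 0.000534034719945245], [0.5653366068740533, 0.06823374868003586]] [np.float64(0.06813380521227488), np.float64(0.14044436617538128)]
ash [0.4808 0.4259 0.03  ]
cupa [0.3943 0.0131 0.055 ]
cupb [ 0.4564 -0.4524  0.055 ]
turq1 [ 0.7465 -0.1339  0.02  ]
turq2 [0.3066 0.2294 0.02  ]
pot lid [0.502  0.1758 0.12  ]
```

View pics/c1.png

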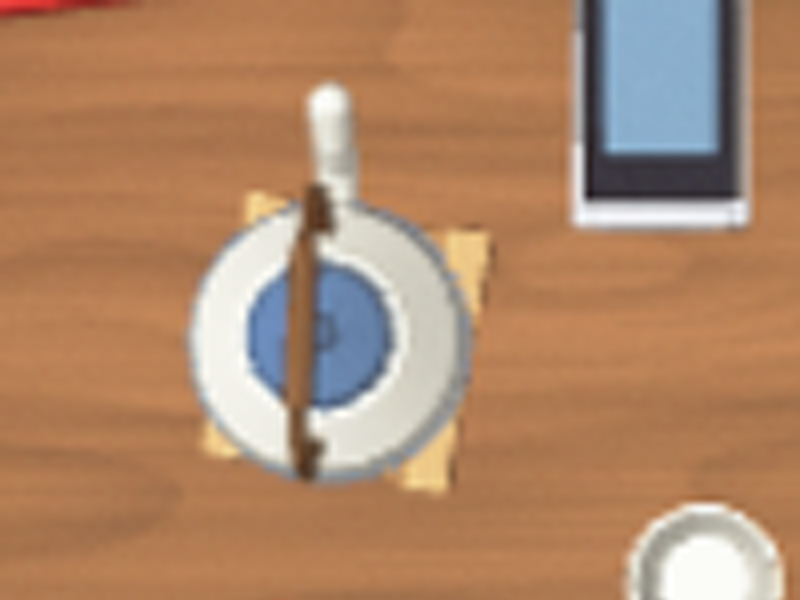

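View pics/c2.png

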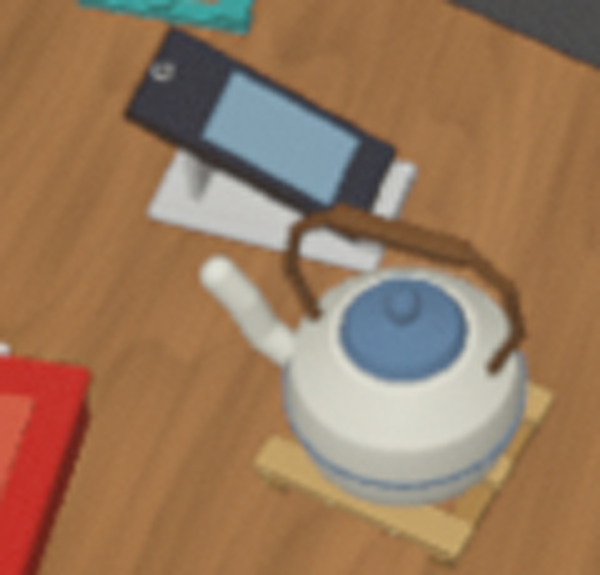

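```bash
python3 - <<'E'
from h import *
np.set_printoptions(precision=4,suppress=True)
t=cv2.imread("pics/top0.png"); s=cv2.imread("pics/side0.png")
f=lambda x,y:(230+(x-3.5)/8,175+(y-3.5)/8); g=lambda x,y:(230+(x-2)/5,195+(y-2)/5)
A,B=onz("top",*f(306,235),.185),onz("top",*f(297,410),.185); print("bar",A,B,(A+B)/2)
print("knob",onz("top",*f(324,333),.136),"spout tip",onz("top",*f(330,95),.119),"body",onz("top",*f(330,340),.06))
print("bar side ends",tri(f(303,240),g(335,215)),tri(f(297,415),g(470,255)))
hs=cv2.cvtColor(t,cv2.COLOR_BGR2HSV)
m=((hs[...,1]<70)&(hs[...,2]<120)).astype(np.uint8); z=np.zeros_like(m); z[185:255,340:415]=m[185:255,340:415]
c=max(cv2.findContours(z,0,1)[0],key=cv2.contourArea); r=cv2.minAreaRect(c)
P=np.array([onz("top",*p,.008) for p in cv2.boxPoints(r)]); print("slab",P.mean(0),r,[np.linalg.norm(P[i]-P[i-1]) for i in(1,2)])
# lens in top: bright spot near upper phone end
sub=t[158:172,303:323].max(2).astype(int); print(sub)
E
```

```text
bar [0.5378 0.1764 0.185 ] [0.4664 0.1803 0.185 ] [0.5021 0.1784 0.185 ]
knob [0.5004 0.174  0.136 ] spout tip [0.6034 0.1728 0.119 ] body [0.5016 0.1788 0.06  ]
bar side ends (array([0.5349, 0.1774, 0.1851]), np.float64(0.001809404730252075)) (array([0.465 , 0.1806, 0.184 ]), np.float64(0.0013963803300344423))
slab [ 0.4959 -0.1987  0.008 ] ((375.6227111816406, 218.38369750976562), (40.62001037597656, 40.512454986572266), 14.534454345703125) [np.float64(0.1484838903576728), np.float64(0.14856585385840362)]
[[180 180 182 183 182 181 181 183 185 184 183 185 185 185 184 184 183 181
  180 174]
 [149 151 152 151 151 150 150 151 152 151 153 150 152 151 151 151 147 145
  146 156]
 [ 81  81  80  82  81  79  82  78  80  81  83  79  80  82  81  81  78  78
   92 139]
 [ 56  60  59  59  58  58  57  74  97  93  90  59  59  60  59  59  59  58
   66 121]
 [ 58  64  61  60  62  62  60  93 124  86 116  63  61  61  60  61  63  63
   62 113]
 [ 59  61  61  60  61  62  61  79 101 100 128  61  62  62  64  60  61  63
   62 112]
 [ 55  62  61  63  61  63  62  63  80  98  77  63  62  61  61  60  62  62
   64 111]
 [ 57  61  61  60  62  62  63  62  66  71  61  64  62  63  62  60  62  61
   64 115]
 [ 57  63  62  60  62  61  62  62  61  61  62  62  61  61  61  61  58  61
   71 117]
 [ 58  62  62  61  64  62  62  64  64  61  58  63  62  61  61  62  63  61
   72 123]
 [ 59  63  61  63  61  62  61  60  63  63  64  62  61  63  63  62  61  61
   73 124]
 [ 60  62  64  61  62  64  64  62  61  60  61  61  61  63  63  61  62  62
   74 125]
 [ 58  62  62  63  61  61  61  63  64  61  62  60  60  62  62  63  62  60
   74 122]
 [ 60  61  61  64  62  64  60  62  61  61  62  60  62  61  63  60  61  60
   75 123]]
```

{"method": "jog_arm", "body": {
  "hand": [0.0854,0.0854,0.0854,0.0854,0.0854],
  "travel": [
    [0.0222,0.0468,0.004],
    [0.0222,0.0468,0.004],
    [0.0222,0.0468,0.004],
    [0.0222,0.0468,0],
    [0.0222,0.0468,0]
  ],
  "yaw": [-0.0242,-0.0242,-0.0242,-0.0242,-0.0242]
}}

```text
time_s: 0.72
position: [0.2796, -0.288, 0.2602]
tool_rot: [[0.982, 0.187, 0.0], [0.187, -0.982, 0.0], [0.0, -0.0, -1.0]]
ft_force: [0.9, 0.4, 1.2]
grip_width: 0.0852
gripper_force: 0.0
```

{"method": "jog_arm", "body": {
  "hand": [0.0854,0.0854,0.0854,0.0854,0.0854],
  "travel": [
    [0.0222,0.0468,0],
    [0.0222,0.0468,0],
    [0.0222,0.0468,0],
    [0.0222,0.0468,0],
    [0.0222,0.0468,0]
  ],
  "yaw": [-0.0242,-0.0242,-0.0242,-0.0242,-0.0242]
}}

```text
time_s: 1.35
position: [0.3905, -0.0539, 0.2603]
tool_rot: [[0.998, 0.068, -0.0], [0.068, -0.998, -0.0], [-0.0, -0.0, -1.0]]
ft_force: [-0.0, -0.8, -0.4]
grip_width: 0.0852
gripper_force: 0.0
```

{"method": "jog_arm", "body": {
  "hand": [0.0854,0.0854,0.0854,0.0854,0.0854],
  "travel": [
    [0.0222,0.0468,0],
    [0.0222,0.0468,0],
    [0.0222,0.0468,0],
    [0.0222,0.0468,0],
    [0.0222,0.0468,0]
  ],
  "yaw": [-0.0242,-0.0242,-0.0242,-0.0242,-0.0242]
}}

```text
time_s: 1.98
position: [0.5016, 0.1801, 0.26]
tool_rot: [[0.999, -0.053, -0.0], [-0.053, -0.999, -0.0], [-0.0, 0.0, -1.0]]
ft_force: [-0.2, -1.7, 0.5]
grip_width: 0.0855
gripper_force: 0.0
```

{"method": "jog_arm", "body": {
  "hand": [0.07,0.06,0.05,0.05,0.05],
  "travel": [
    [0,0,0],
    [0,0,0],
    [0,0,0],
    [0,0,0],
    [0,0,0]
  ],
  "yaw": [0,0,0,0,0]
}}

```text
time_s: 2.6
position: [0.5012, 0.1779, 0.2605]
tool_rot: [[0.999, -0.053, 0.0], [-0.053, -0.999, 0.0], [0.0, -0.0, -1.0]]
ft_force: [-0.3, 0.0, -0.5]
grip_width: 0.0499
gripper_force: 0.0
```

Tracking is good. Go down 77 mm and grip.

{"method": "jog_arm", "body": {
  "hand": [0.05,0.05,0.05,0.05,0.05],
  "travel": [
    [0,0,-0.02],
    [0,0,-0.02],
    [0,0,-0.02],
    [0,0,-0.012],
    [0,0,-0.005]
  ],
  "yaw": [0,0,0,0,0]
}}

```text
time_s: 3.22
position: [0.5012, 0.1783, 0.183]
tool_rot: [[0.999, -0.052, -0.0], [-0.052, -0.999, -0.0], [-0.0, 0.0, -1.0]]
ft_force: [0.2, 0.5, -0.4]
grip_width: 0.05
gripper_force: 0.0
```

{"method": "jog_arm", "body": {
  "hand": [0.04,0.03,0.02,0.0,0.0],
  "travel": [
    [0,0,0],
    [0,0,0],
    [0,0,0],
    [0,0,0],
    [0,0,0]
  ],
  "yaw": [0,0,0,0,0],
  "grip_force": 80
}}

```text
time_s: 3.85
position: [0.5014, 0.1786, 0.1838]
tool_rot: [[0.999, -0.052, 0.001], [-0.052, -0.999, 0.001], [0.001, -0.001, -1.0]]
ft_force: [1.2, 2.7, 3.8]
grip_width: 0.0108
gripper_force: 78.4
```

{"method": "jog_arm", "body": {
  "hand": [0,0,0,0,0],
  "travel": [
    [0,0,0],
    [0,0,0.002],
    [0,0,0.005],
    [0,0,0.01],
    [0,0,0.015]
  ],
  "yaw": [0,0,0,0,0]
}}

```text
time_s: 4.47
position: [0.501, 0.1782, 0.2157]
tool_rot: [[0.999, -0.052, -0.001], [-0.052, -0.999, -0.0], [-0.001, 0.0, -1.0]]
ft_force: [1.0, -0.9, -5.3]
grip_width: 0.0105
gripper_force: 77.9
```

{"method": "jog_arm", "body": {
  "hand": [0,0,0,0,0],
  "travel": [
    [0,0,0.02],
    [0,0,0.02],
    [0,0,0.015],
    [0,0,0.005],
    [0,0,0]
  ],
  "yaw": [0,0,0,0,0]
}}

```text
time_s: 5.1
position: [0.5011, 0.1783, 0.2753]
tool_rot: [[0.999, -0.052, -0.0], [-0.052, -0.999, -0.0], [-0.0, 0.0, -1.0]]
ft_force: [0.9, -0.4, -5.9]
grip_width: 0.0103
gripper_force: 78.1
```

```bash
python3 - <<'E'
from h import *
a=snap("top","top1");b=snap("side","side1")
a=cv2.resize(a[150:270,190:330],(560,480),interpolation=2);b=cv2.resize(b[175:355,175:415],(800,600),interpolation=2)
cv2.imwrite("pics/c3.png",b);o=env.observe();print(o["position"],o["ft_force"],o["wrist_torque"])
E
```

```text
[0.50091931 0.17829435 0.27465335] [-0.46809336  0.02000963 -5.44376475] [ 0.0116209   0.00559025 -0.00910722]
```

View pics/c3.png

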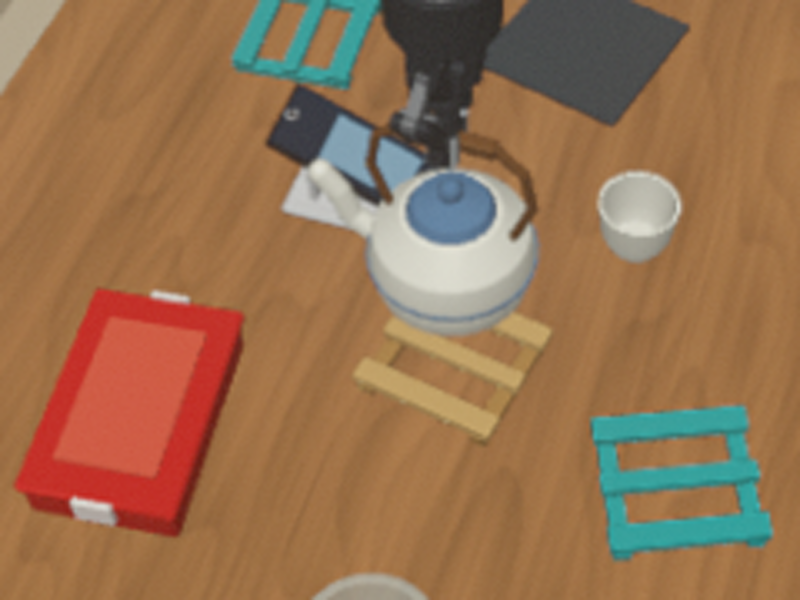

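{"method": "jog_arm", "body": {
  "hand": [0,0,0,0,0],
  "travel": [
    [0,-0.01,0],
    [-0.001,-0.02,0],
    [-0.001,-0.03,0],
    [-0.001,-0.04,0],
    [-0.001,-0.045,0]
  ],
  "yaw": [0,0,0,0,0]
}}

```text
time_s: 5.82
position: [0.4969, 0.0318, 0.2751]
tool_rot: [[0.999, -0.052, -0.0], [-0.052, -0.999, -0.0], [-0.0, 0.0, -1.0]]
ft_force: [0.7, -0.9, -5.8]
grip_width: 0.0104
gripper_force: 78.1
```

{"method": "jog_arm", "body": {
  "hand": [0,0,0,0,0],
  "travel": [
    [-0.001,-0.045,0],
    [0,-0.045,0],
    [0,-0.045,0],
    [0,-0.04,0],
    [0,-0.03,0]
  ],
  "yaw": [0,0,0,0,0]
}}

```text
time_s: 6.45
position: [0.4956, -0.1739, 0.275]
tool_rot: [[0.999, -0.054, -0.001], [-0.054, -0.999, -0.0], [-0.001, 0.0, -1.0]]
ft_force: [0.8, 0.8, -4.7]
grip_width: 0.0105
gripper_force: 78.1
```

{"method": "jog_arm", "body": {
  "hand": [0,0,0,0,0],
  "travel": [
    [0,-0.017,0],
    [0,-0.01,0],
    [0,0,0],
    [0,0,-0.01],
    [0,0,-0.02]
  ],
  "yaw": [0,0,0,0,0]
}}

```text
time_s: 7.08
position: [0.4964, -0.1978, 0.245]
tool_rot: [[0.999, -0.051, 0.001], [-0.051, -0.999, -0.001], [0.001, 0.0, -1.0]]
ft_force: [-0.6, -1.0, -5.5]
grip_width: 0.0103
gripper_force: 78.1
```

{"method": "jog_arm", "body": {
  "hand": [0,0,0,0,0],
  "travel": [
    [0,0,-0.02],
    [0,0,-0.02],
    [0,0,-0.015],
    [0,0,-0.008],
    [0,0,-0.004]
  ],
  "yaw": [0,0,0,0,0]
}}

```text
time_s: 7.7
position: [0.4962, -0.1982, 0.178]
tool_rot: [[0.999, -0.052, -0.0], [-0.052, -0.999, 0.0], [-0.0, -0.0, -1.0]]
ft_force: [0.1, -1.0, -4.1]
grip_width: 0.0104
gripper_force: 78.1
```

{"method": "jog_arm", "body": {
  "hand": [0,0,0,0,0],
  "travel": [
    [0,0,-0.002],
    [0,0,-0.001],
    [0,0,-0.001],
    [0,0,-0.001],
    [0,0,0]
  ],
  "yaw": [0,0,0,0,0]
}}

```text
time_s: 8.32
position: [0.4962, -0.1986, 0.1733]
tool_rot: [[0.999, -0.052, -0.0], [-0.052, -0.999, 0.0], [-0.0, -0.0, -1.0]]
ft_force: [0.3, 0.4, -5.2]
grip_width: 0.0103
gripper_force: 78.1
```

{"method": "jog_arm", "body": {
  "hand": [0,0,0,0,0],
  "travel": [
    [0,0,-0.0007],
    [0,0,-0.0007],
    [0,0,-0.0007],
    [0,0,0],
    [0,0,0]
  ],
  "yaw": [0,0,0,0,0]
}}

```text
time_s: 8.95
position: [0.4964, -0.1987, 0.1718]
tool_rot: [[0.999, -0.052, 0.001], [-0.052, -0.999, -0.001], [0.001, 0.0, -1.0]]
ft_force: [-2.6, 1.9, 4.5]
grip_width: 0.0104
gripper_force: 79.4
```

{"method": "jog_arm", "body": {
  "hand": [0.02,0.03,0.04,0.05,0.05],
  "travel": [
    [0,0,0],
    [0,0,0],
    [0,0,0],
    [0,0,0],
    [0,0,0]
  ],
  "yaw": [0,0,0,0,0]
}}

```text
time_s: 9.57
position: [0.4962, -0.1987, 0.1712]
tool_rot: [[0.999, -0.052, -0.0], [-0.052, -0.999, -0.0], [-0.0, 0.0, -1.0]]
ft_force: [0.7, 0.6, 0.5]
grip_width: 0.0496
gripper_force: 0.0
```

{"method": "jog_arm", "body": {
  "hand": [0.05,0.05,0.05,0.05,0.05],
  "travel": [
    [0,0,0.01],
    [0,0,0.02],
    [0,0,0.03],
    [0,0,0.03],
    [0,0,0.02]
  ],
  "yaw": [0,0,0,0,0]
}}

```text
time_s: 10.2
position: [0.4963, -0.1987, 0.2835]
tool_rot: [[0.999, -0.052, 0.002], [-0.052, -0.999, -0.001], [0.002, 0.001, -1.0]]
ft_force: [0.5, 0.8, -0.3]
grip_width: 0.05
gripper_force: 0.0
```

```bash
python3 - <<'E'
from h import *
np.set_printoptions(precision=4,suppress=True)
a=snap("top","top2");b=snap("side","side2")
def rect(n,m,box,z):
    x0,y0,x1,y1=box; q=np.zeros_like(m); q[y0:y1,x0:x1]=m[y0:y1,x0:x1]
    ys,xs=np.nonzero(q); W=np.array([onz(n,u,v,z)[:2] for u,v in zip(xs,ys)],np.float32)*1000
    r=cv2.minAreaRect(W); print(n,len(xs),r,"mean",W.mean(0))
for n,im,box in(("top",a,(245,190,300,245)),("side",b,(278,250,345,312))):
    h=cv2.cvtColor(im,cv2.COLOR_BGR2HSV)
    m=((h[...,0]>14)&(h[...,0]<30)&(h[...,2]>165)&(h[...,1]>60)).astype(np.uint8)
    rect(n,m,box,.02)
# lens
for n,im,(x0,y0,x1,y1) in(("top",a,(306,160,318,167)),("side",b,(256,203,268,215))):
    g=im[y0:y1,x0:x1].max(2).astype(float); w=np.clip(g-np.median(g)-10,0,None); w[w<w.max()*.25]=0
    Y,X=np.mgrid[y0:y1,x0:x1]; p=((w*X).sum()/w.sum(),(w*Y).sum()/w.sum()); print(n,p,onz(n,*p,.084))
    globals()[n]=p
print("lens",tri(top,side))
h=np.hstack([cv2.resize(a[190:245,240:300],(400,367),interpolation=2),cv2.resize(b[165:245,300:400],(400,320),interpolation=2)[:367] if 0 else cv2.resize(b[140:230,290:390],(400,367),interpolation=2)])
cv2.imwrite("pics/c4.png",h)
E
```

```text
top 672 ((501.903076171875, 176.07879638671875), (113.64569854736328, 121.51557159423828), 79.61547088623047) mean [501.9134 175.9893]
side 1673 ((504.888427734375, 175.62396240234375), (167.42953491210938, 202.05892944335938), 20.470735549926758) mean [506.5914 176.5247]
top (np.float64(311.92628205128204), np.float64(162.28846153846155)) [0.6915 0.0314 0.084 ]
side (np.float64(258.1296296296296), np.float64(206.54725415070243)) [0.7049 0.0275 0.084 ]
lens (array([0.6956, 0.0331, 0.0919]), np.float64(0.011365652824826813))
```

View pics/c4.png

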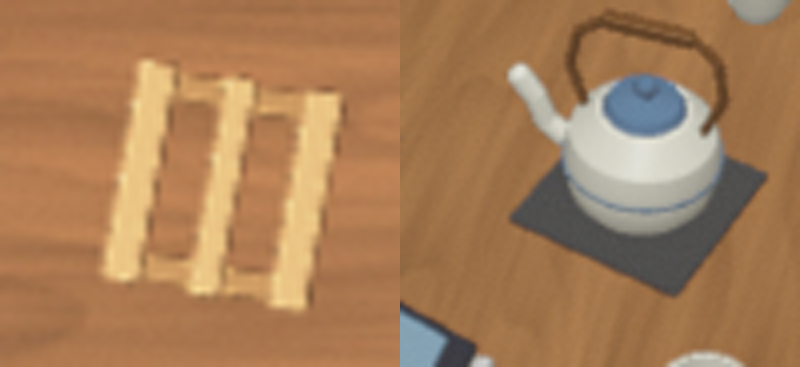

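{"method": "jog_arm", "body": {
  "hand": [0.045,0.04,0.035,0.03,0.03],
  "travel": [
    [0,0.0375,0],
    [0.0006,0.0375,0],
    [0.0006,0.0375,0],
    [0.0006,0.0375,0],
    [0.0006,0.0375,0]
  ],
  "yaw": [-0.0129,-0.0129,-0.0129,-0.0129,-0.0129]
}}

```text
time_s: 10.92
position: [0.4982, -0.0099, 0.2806]
tool_rot: [[0.993, -0.117, -0.001], [-0.117, -0.993, 0.0], [-0.001, -0.0, -1.0]]
ft_force: [0.2, 0.3, -0.0]
grip_width: 0.0301
gripper_force: 0.0
```

{"method": "jog_arm", "body": {
  "hand": [0.03,0.03,0.03,0.03,0.03],
  "travel": [
    [0.0006,0.0375,0],
    [0.0006,0.0375,0],
    [0.0006,0.0375,0],
    [0.0006,0.0375,0],
    [0.0006,0.037,0]
  ],
  "yaw": [-0.0129,-0.0129,-0.0129,-0.0129,-0.0129]
}}

```text
time_s: 11.55
position: [0.5012, 0.1771, 0.2805]
tool_rot: [[0.984, -0.181, -0.001], [-0.181, -0.984, -0.0], [-0.001, 0.0, -1.0]]
ft_force: [0.1, -0.1, -0.8]
grip_width: 0.0304
gripper_force: 0.0
```

{"method": "jog_arm", "body": {
  "hand": [0.03,0.03,0.03,0.03,0.03],
  "travel": [
    [0,0,-0.04],
    [0,0,-0.05],
    [0,0,-0.05],
    [0,0,-0.05],
    [0,0,-0.02]
  ],
  "yaw": [0,0,0,0,0]
}}

```text
time_s: 12.18
position: [0.4999, 0.1756, 0.0681]
tool_rot: [[0.984, -0.18, -0.005], [-0.18, -0.984, -0.001], [-0.005, 0.002, -1.0]]
ft_force: [-0.8, 0.2, -0.0]
grip_width: 0.03
gripper_force: 0.0
```

{"method": "jog_arm", "body": {
  "hand": [0.03,0.03,0.03,0.03,0.03],
  "travel": [
    [0.001,0,-0.015],
    [0,0,-0.015],
    [0,0,-0.01],
    [0,0,-0.005],
    [0,0,0]
  ],
  "yaw": [0,0,0,0,0]
}}

```text
time_s: 12.8
position: [0.5027, 0.1759, 0.0262]
tool_rot: [[0.984, -0.18, 0.0], [-0.18, -0.984, 0.0], [0.0, -0.0, -1.0]]
ft_force: [-0.3, 0.2, 0.3]
grip_width: 0.0301
gripper_force: 0.0
```

{"method": "jog_arm", "body": {
  "hand": [0.03,0.03,0.03,0.02,0],
  "travel": [
    [-0.0005,0,-0.003],
    [0,0,-0.003],
    [0,0,0],
    [0,0,0],
    [0,0,0]
  ],
  "yaw": [0,0,0,0,0],
  "grip_force": 25
}}

```text
time_s: 13.42
position: [0.5022, 0.1759, 0.0204]
tool_rot: [[0.984, -0.18, 0.0], [-0.18, -0.984, 0.0], [0.0, -0.0, -1.0]]
ft_force: [0.4, 0.0, 1.3]
grip_width: 0.015
gripper_force: 25.0
```

{"method": "jog_arm", "body": {
  "hand": [0,0,0,0,0],
  "travel": [
    [0,0,0],
    [0,0,0],
    [0,0,0.005],
    [0,0,0.015],
    [0,0,0.02]
  ],
  "yaw": [0,0,0,0,0]
}}

```text
time_s: 14.05
position: [0.5019, 0.1758, 0.0612]
tool_rot: [[0.984, -0.18, -0.001], [-0.18, -0.984, -0.0], [-0.001, 0.0, -1.0]]
ft_force: [0.1, 1.0, -1.1]
grip_width: 0.0153
gripper_force: 24.7
```

{"method": "jog_arm", "body": {
  "hand": [0,0,0,0,0],
  "travel": [
    [0,0,0.025],
    [0,0,0.02],
    [0,0,0],
    [0,0,0],
    [0,0,0]
  ],
  "yaw": [0,0,0,0,0]
}}

```text
time_s: 14.68
position: [0.5017, 0.1758, 0.1045]
tool_rot: [[0.984, -0.18, -0.002], [-0.18, -0.984, -0.0], [-0.002, 0.0, -1.0]]
ft_force: [0.5, 0.3, -1.5]
grip_width: 0.0154
gripper_force: 24.7
```

{"method": "jog_arm", "body": {
  "hand": [0,0,0,0,0],
  "travel": [
    [0.0235,0.018,0],
    [0.0235,0.018,0],
    [0.0235,0.018,0],
    [0.0235,0.018,0],
    [0.0235,0.018,0]
  ],
  "yaw": [0.059,0.059,0.059,0.059,0.059],
  "grip_force": 20
}}

```text
time_s: 15.3
position: [0.62, 0.2664, 0.1042]
tool_rot: [[0.993, 0.115, -0.002], [0.115, -0.993, -0.0], [-0.002, 0.0, -1.0]]
ft_force: [0.6, -0.5, -1.4]
grip_width: 0.0153
gripper_force: 24.7
```

{"method": "jog_arm", "body": {
  "hand": [0,0,0,0,0],
  "travel": [
    [0,0,0],
    [0,0,-0.01],
    [0,0,-0.015],
    [0,0,-0.005],
    [0,0,0]
  ],
  "yaw": [0,0,0,0,0]
}}

```text
time_s: 15.92
position: [0.6193, 0.2656, 0.0747]
tool_rot: [[0.994, 0.113, -0.001], [0.113, -0.994, -0.0], [-0.001, 0.0, -1.0]]
ft_force: [0.7, -0.2, -1.2]
grip_width: 0.0155
gripper_force: 24.6
```

{"method": "jog_arm", "body": {
  "hand": [0,0,0,0,0],
  "travel": [
    [0,0,-0.003],
    [0,0,-0.003],
    [0,0,-0.003],
    [0,0,-0.003],
    [0,0,0]
  ],
  "yaw": [0,0,0,0,0]
}}

```text
time_s: 16.55
position: [0.6196, 0.2659, 0.0635]
tool_rot: [[0.994, 0.114, 0.0], [0.114, -0.994, 0.0], [0.0, -0.0, -1.0]]
ft_force: [-2.0, -0.7, 1.3]
grip_width: 0.0152
gripper_force: 25.0
```

{"method": "jog_arm", "body": {
  "hand": [0,0,0,0,0],
  "travel": [
    [0,0,-0.003],
    [0,0,-0.003],
    [0,0,-0.003],
    [0,0,-0.003],
    [0,0,0]
  ],
  "yaw": [0,0,0,0,0]
}}

```text
time_s: 17.18
position: [0.6196, 0.2659, 0.0509]
tool_rot: [[0.994, 0.114, -0.0], [0.114, -0.994, 0.0], [-0.0, -0.0, -1.0]]
ft_force: [-1.8, 0.5, 3.1]
grip_width: 0.0156
gripper_force: 26.2
```

```bash
python3 - <<'E'
from h import *
b=snap("side","side3")
cv2.imwrite("pics/c5.png",cv2.resize(b[190:350,170:370],(750,600),interpolation=2));o=env.observe();print(o["position"],o["ft_force"],o["wrist_torque"])
E
```

```text
[0.6195788  0.26589336 0.05096248] [-1.25315833  0.93153486  3.00315244] [0.02561196 0.16536494 0.03182722]
```

View pics/c5.png

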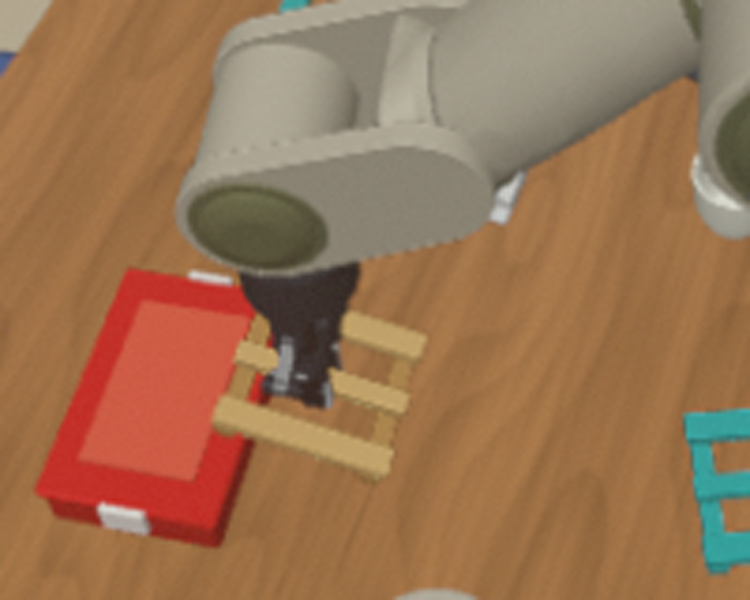

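{"method": "jog_arm", "body": {
  "hand": [0,0,0,0,0],
  "travel": [
    [0,0,-0.0025],
    [0,0,-0.0025],
    [0,0,0],
    [0,0,0],
    [0,0,0]
  ],
  "yaw": [0,0,0,0,0]
}}

```text
time_s: 17.85
position: [0.6196, 0.2659, 0.0461]
tool_rot: [[0.994, 0.114, -0.0], [0.114, -0.994, -0.0], [-0.0, 0.0, -1.0]]
ft_force: [-2.0, 0.7, 1.7]
grip_width: 0.0154
gripper_force: 26.7
```

{"method": "jog_arm", "body": {
  "hand": [0,0,0,0,0],
  "travel": [
    [0,0,0.01],
    [0,0,0.02],
    [0,0,0.03],
    [0,0,0.03],
    [0,0,0.02]
  ],
  "yaw": [0,0,0,0,0],
  "grip_force": 60
}}

```text
time_s: 18.48
position: [0.6199, 0.2658, 0.1581]
tool_rot: [[0.994, 0.113, 0.002], [0.113, -0.994, 0.0], [0.002, -0.0, -1.0]]
ft_force: [0.2, -0.8, -1.3]
grip_width: 0.0145
gripper_force: 61.6
```

```bash
python3 - <<'E'
from h import *
a=snap("top","top4");b=snap("side","side4")
b=cv2.resize(b[150:310,190:390],(750,600),interpolation=2)
cv2.imwrite("pics/c6.png",b);o=env.observe();print(o["position"],o["ft_force"],o["gripper_force"])
E
```

```text
[0.62047361 0.26597043 0.15892217] [ 0.23894483 -0.42249799 -1.59680142] 61.610366106033325
```

View pics/c6.png

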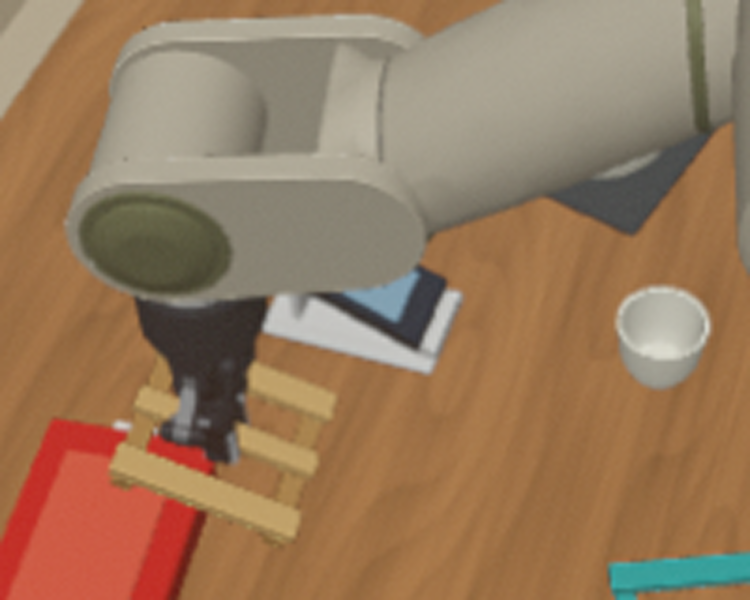

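```bash
python3 - <<'E'
from h import *
np.set_printoptions(precision=4,suppress=True)
o=env.observe(); T=np.array(o["tool_rot"]); x=T[:,0]; n=np.array([-x[1],x[0],0]); g=o["position"]-np.array([0,0,.005])
for lat,pp in((.056,((113,466),(293,533))),(.036,((121,445),(300,514))),(.008,((137,410),(314,472))),(-.008,((145,388),(319,451)))):
    W=[]
    for u,v in pp:
        p,d=ray("side",190+(u-1.4)/3.75,150+(v-1.4)/3.75); W.append(p+d*(n@(g+lat*n-p))/(n@d))
    e=W[0]-W[1]; c=(W[0]+W[1])/2-g
    print(lat,"len",np.linalg.norm(e),"tilt",np.degrees(np.arctan2(e[2],x@e)),"topmid rel grip: along",x@c,"z",c[2])
# phone: yaw and lens
t=cv2.imread("pics/top0.png"); h=cv2.cvtColor(t,cv2.COLOR_BGR2HSV)
m=((h[...,0]>95)&(h[...,0]<125)&(h[...,1]>50)&(h[...,2]>120)).astype(np.uint8); q=np.zeros_like(m); q[155:205,296:330]=m[155:205,296:330]
ys,xs=np.nonzero(q); k=[(v,xs[ys==v].mean()) for v in np.unique(ys)][2:-2]; a,b=np.polyfit(*zip(*k),1)
A=onz("top",a*ys.max()+b,ys.max(),.04);B=onz("top",a*ys.min()+b,ys.min(),.065); print("yaw",np.degrees(np.arctan2(*(B-A)[1::-1])))
print("lens",tri((311.9,162.3),(262.0,209.0)),onz("top",311.9,162.3,.084))
E
```

```text
0.056 len 0.11617034535688536 tilt 20.81364742172691 topmid rel grip: along -0.002256008982021416 z 0.009574724845256094
0.036 len 0.11817286224788626 tilt 21.94012537481095 topmid rel grip: along -0.00017331911884640067 z 0.0014859106218935436
0.008 len 0.11682820146612484 tilt 18.35261791688339 topmid rel grip: along -0.0018548852685132133 z 0.0041453783055609705
-0.008 len 0.11627510553986428 tilt 19.339183265702772 topmid rel grip: along -0.0016337607378048454 z 0.005217369988326753
yaw -0.7002121438676286
lens (array([0.6918, 0.0315, 0.0822]), np.float64(9.001406511970598e-05)) [0.6915 0.0315 0.084 ]
```

{"method": "jog_arm", "body": {
  "hand": [0,0,0,0,0],
  "travel": [
    [0,0,0.02],
    [0,0,0.03],
    [0,-0.01,0.02],
    [0,-0.02,0.01],
    [0,-0.03,0]
  ],
  "yaw": [0,0,0,-0.02,-0.02]
}}

```text
time_s: 19.2
position: [0.6195, 0.2048, 0.2358]
tool_rot: [[0.997, 0.073, -0.0], [0.073, -0.997, -0.0], [-0.0, 0.0, -1.0]]
ft_force: [0.3, 0.1, -1.0]
grip_width: 0.0149
gripper_force: 61.6
```

{"method": "jog_arm", "body": {
  "hand": [0,0,0,0,0],
  "travel": [
    [0.0005,-0.035,0],
    [0.0005,-0.035,0],
    [0.0005,-0.035,0],
    [0.0005,-0.03,0],
    [0,-0.02,0]
  ],
  "yaw": [-0.02,-0.02,-0.02,-0.02,-0.02]
}}

```text
time_s: 19.82
position: [0.6212, 0.0488, 0.2352]
tool_rot: [[1.0, -0.029, -0.002], [-0.029, -1.0, 0.0], [-0.002, 0.0, -1.0]]
ft_force: [0.1, 0.6, -1.1]
grip_width: 0.0143
gripper_force: 61.6
```

{"method": "jog_arm", "body": {
  "hand": [0,0,0,0,0],
  "travel": [
    [0,-0.013,0],
    [0,-0.005,0],
    [0,0,0],
    [0,0,0],
    [0,0,0]
  ],
  "yaw": [0,0,0,0,0]
}}

```text
time_s: 20.45
position: [0.6216, 0.0334, 0.2362]
tool_rot: [[1.0, -0.025, 0.0], [-0.025, -1.0, 0.0], [0.0, -0.0, -1.0]]
ft_force: [0.1, 0.6, -1.6]
grip_width: 0.0145
gripper_force: 61.6
```

```bash
python3 - <<'E'
from h import *
a=snap("top","top5");b=snap("side","side5")
b=cv2.resize(b[120:300,170:410],(800,600),interpolation=2)
cv2.imwrite("pics/c7.png",b);o=env.observe();print(o["position"],o["ft_force"],o["gripper_force"],o["tool_rot"])
E
```

```text
[0.62158366 0.03324118 0.23622402] [-0.34636345  0.54881243 -1.13805485] 61.62153124809265 [[ 9.99670877e-01 -2.56541831e-02  2.72606014e-05]
 [-2.56541839e-02 -9.99670877e-01  2.73050976e-05]
 [ 2.65511393e-05 -2.79954594e-05 -9.99999999e-01]]
```

View pics/c7.png

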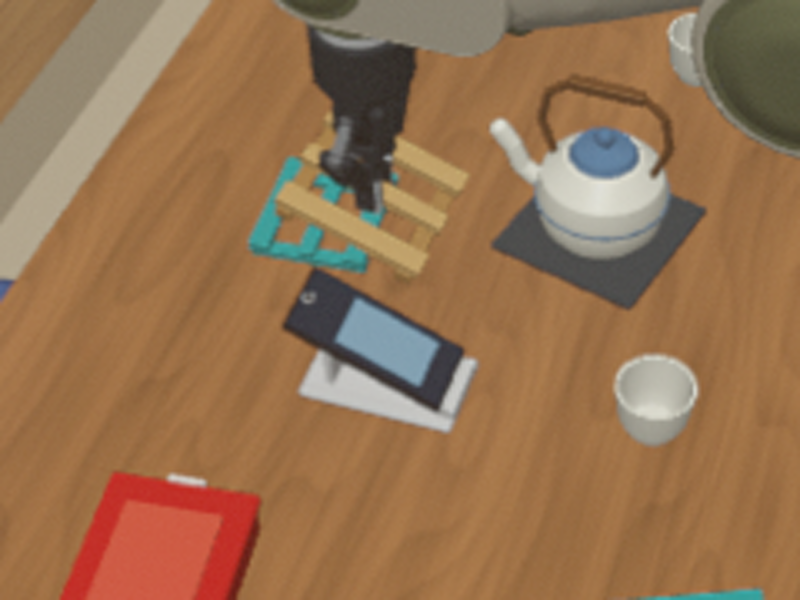

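{"method": "jog_arm", "body": {
  "hand": [0,0,0,0,0],
  "travel": [
    [0.0015,-0.001,0.0025],
    [0,0,0],
    [0,0,0],
    [0,0,0],
    [0,0,0]
  ],
  "yaw": [0,0,0,0,0]
}}

```text
time_s: 21.18
position: [0.6231, 0.0319, 0.2387]
tool_rot: [[1.0, -0.026, -0.0], [-0.026, -1.0, 0.0], [-0.0, -0.0, -1.0]]
ft_force: [-0.1, 0.4, -0.4]
grip_width: 0.0145
gripper_force: 61.6
```

```bash
python3 - <<'E'
from h import *
o=env.observe(); x=np.array(o["tool_rot"])[:,0]; n=np.array([-x[1],x[0],0]); g=np.array([.6216,.0333,.2312])
for lat,pp in((.056,((276,204),(414,272))),(.036,((289,186),(428,257)))):
    W=[]
    for u,v in pp:
        p,d=ray("side",170+(u-1.2)/3.333,120+(v-1.2)/3.333); W.append(p+d*(n@(g+lat*n-p))/(n@d))
    e=W[0]-W[1]; c=(W[0]+W[1])/2-g; print(lat,np.linalg.norm(e),np.degrees(np.arctan2(e[2],x@e)),x@c,c[2])
for f in("top0","top5"):
    h=cv2.cvtColor(cv2.imread(f"pics/{f}.png"),cv2.COLOR_BGR2HSV)[125:190,195:280]
    print(np.argwhere((h[...,1]>150)&((h[...,0]<6)|(h[...,0]>174))).mean(0))
print(o["position"],o["qvel"],o["gripper_force"])
E
```

```text
0.056 0.11422160414787212 19.004216417710147 0.0010010097248525722 -0.00045969145076804607
0.036 0.11701052831344608 20.30077634925606 -0.0016302479632140084 -0.0013251449284305827
[33.29471316 41.61473566]
[33.31330713 41.6254913 ]
[0.62306875 0.03188973 0.23870824] [ 0.00373079 -0.03404868 -0.03863994 -0.14739746 -0.0057162   0.09771733] 61.62189245223999
```

```bash
python3 -c "
from rig import env
print(env.close_job())"
```

```text
the job is handed in; nothing more can be done
None
```

I handed the job in at about 21 s. The teapot stands let go at the centre of the slab, and the coaster is held still at the view spot, its slats along the phone and its underside about 5° off squarely facing the lens (limit 11.5°). I tilted the coaster by pressing one end lightly on the candy tray, which did not move; the judge's verdict was not shown.

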